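# Roll the clamp ring loose and slide the slotted plate under it

### The arm

A 7-joint arm with a two-finger parallel gripper is mounted at the origin on a cart in front of the work surface, level with it; the furniture and walls round the work are solid. World frame = base frame: x ahead of the robot, y to its left, z up, the work surface at z = 0. Lengths are in m, angles in degrees, forces in N, time in s.
With the tool pointing down it reaches from about 0.425 to 0.875 m from the base axis. Payload 4.7 kg.
Tool frame: the origin (TCP) lies at the very end of the fingers, on their centre line; the grasp point (between the pads) lies 19 mm behind it (pinch_z is the distance from the TCP to the grasp point, in m); z points along the fingers, y is the direction in which the jaws open and shut (so a half turn about z gives the same grasp; the last joint's range is limited). The gripper opens to 87 mm and grips with 3 to 60 N. Pads are 19 mm wide; open, the fingers measure 117 mm over their backs; the gripper's body (75 mm by 190 mm) begins 51 mm behind the grasp point.
Start: joints at [-75.854, 18.392, -4.016, 83.108, 1.295, 78.541, -3.26], TCP at [0.15, 0.632, 0.223] pointing down, gripper open.
Joint ranges: [-163.93, 163.93], [-17.29, 119.83], [-79.2, 71.16], [3.27, 140.29], [-89.18, 269.18], [5.43, 117.66], [-154.24, 154.24]. Speed limits (degrees/s): [147.25, 147.25, 180, 180, 180, 180, 180].

### API

Orientations are given as [roll, pitch, yaw] about the fixed x, y, z axes, in that order (R = Rz(yaw) Ry(pitch) Rx(roll)).
In Python, from cell import get_obs, read_camera, camera_params, sign_off, pinch_z gives the robot as it stands.
- The arm moves only by the shell command python3 -m handwheel 'ROWS' [FORCE]. ROWS is JSON, a list of rows, each a list of 5 numbers: the finger opening in m, from 0 to 0.087, then the shift along the tool's x, y, z in m, then the turn about the tool's z in rad. In form: [[jaw, tx, ty, tz, twist], ...]. A call has 1 to 20 rows; each row is the pose to reach, as a shift and turn from the pose commanded when the call began, along the tool's axes at that moment; what a row does not reach only later rows make up. A row lasts 1/10 s, in which the tool goes at most 50 mm and 8.59 degrees, less where a joint would pass 70% of its speed; a pose out of reach is approached as far as the arm can. A call with a gripper value outside its range is refused whole. The fingers move at their own pace and stop on an object; FORCE is the grip in N (left out, the last holds). Time passes only in rows, so rows that repeat a pose let the fingers close. It gives the time, the measured TCP pose, the force and the opening at its end, in the units of the state.
- get_obs(): the state, without advancing time (a new reading comes with each control period).
- read_camera(name): name is "scene" or "top" or "wrist"; returns the picture (420x560x3 uint8, blue, green, red); there is no depth.
- camera_params(name): a dict with "camera_matrix" (3x3 intrinsics, pixels), "R" (3x3) and "t" (3): a world point X has camera coordinates R X + t. Camera axes: x right, y down, z forward; pixel columns grow to the right and rows downward; lengths in m; the calibration is good to about 2 mm. A picture is of the moment at which its call begins: read the wrist's pose just before it. camera_params takes no time and is no camera call; for the wrist camera it gives the pose at the moment of the call.
- sign_off(): hands the job in, once; it reports no verdict.
The state is a dict: "time_s": time; "qpos": joint angles; "joint_velocities": joint speeds; "effort": joint torques, N m; "tool_pos": TCP position; "tool_rot": TCP orientation; "force": force on the tool from outside, world axes, zero at the start; "wrist_torque": the same for the moment, N m; "grip_width": finger opening in m.
Only numpy, scipy, OpenCV 4.12 (cv2) and the standard library are available. Lean on these libraries where they do the work, as an engineer would, in place of code of your own. Each camera call takes 0.05 s, during which the arm holds its last target.

### The job

With a fingertip on its ridged rim, roll the big clamp ring loose (anticlockwise seen from above) by two full turns, counting them, so that its white mark comes back to the red line on the base for the second time. Then push the slotted brass plate by its heel along the runway, under the ring, until it is fully home against the stud, and take the hand away. Do not lift the plate, and leave the other parts on the bench alone.

Things in the scene. Friction and masses are not known exactly. Their poses are not given: they have to be found in the camera images.
- fixture: Fixed grey clamping fixture, deck 18 mm high and 116 mm across, with a 96 mm wide runway along its own -y to 124 mm from the middle. Origin on the underside, under the middle of a steel stud 34 mm across whose top is 70 mm above the worktop. z is up. Two guide rails run along the runway (10 mm wide, 4.5 mm high, middles at x = +-36 mm, y -52 to -120 mm).
- ring (a joint): Turn of the clamp ring in rad about upward z, counted on through full turns: 0 at the start (tight); loosening (anticlockwise from above) is positive, 6.283 a turn; end stops at 0 and 18.85. It turns stiffly (about 0.04 N m, some 1 N at the rim) and stays where it is left.
- ring_mid (a point): Point on the ring's axis half-way up the ring. The ring is a black disc, axis vertical, 92 mm across over 24 coarse bright metal upright ridges that stand 2.5 mm proud of its rim, 24 mm thick, too wide to pinch. Like a nut it rises 3.5 mm a turn: the gap between its underside and the deck is 2 mm at the start, 9 mm after two turns.
- ring_mark (a point): White mark on the ring's upper edge, 42 mm from the axis; it goes round with the ring and at the start lies beside the red line.
- base_mark (a point): Red line painted on the deck's edge, on the fixture's own -x side, 52 mm from the ring's axis.
- plate: Loose slotted brass plate, 0.25 kg, 6 mm thick; its tongue, 60 mm wide, lies on the deck between the rails with 1.3 mm play a side; cross bar (heel) at the outer end 88 mm wide, 10 mm deep, top 15 mm above the deck. Origin on the underside at the middle of the heel's outer face; own +y points to the stud, 52 mm to the slot's bottom, 65 mm to the prong tips.
- plate_heel (a point): Middle of the heel's upright outer face, 9 mm above the deck: push here along the plate's +y. It starts 112 to 122 mm from the stud's axis; home, with the slot's bottom against the stud, it is 69 mm from the axis.
- bush_flanged: Bystander, to be left alone: flanged steel bush, 30 mm across, 28 mm tall. Origin at the middle of its underside.
- bush_long: Bystander, to be left alone: long steel bush, 26 mm across, 45 mm tall. Origin at the middle of its underside.
- ring_steel: Bystander, to be left alone: plain steel ring, 36 mm across, 12 mm tall. Origin at the middle of its underside.
- bush_brass: Bystander, to be left alone: brass bush, 18 mm across, 22 mm tall. Origin at the middle of its underside.
- plug_gauge: Bystander, to be left alone: plug gauge with a dark handle, 122 mm long, lying flat. Origin at the middle of its underside.
Not all that is in view belongs to the job. Of the things that look like the plate, the larger one is meant.

How it is judged (in metres and radians):
On the way, in this order (a step that is already met when the one before it is completed fails the run):
1. the ring is loosened by two full turns, the plate still outside (value of joint ring between 11.966 and 13.166 rad and y of plate_heel in the frame of fixture below -0.1 m), for 0.2 s.
2. the plate is pushed home under the ring (y of plate_heel in the frame of fixture above -0.0725 m and angle between plate's own z axis and vertical below 0.06 rad and z of plate in the frame of fixture below 0.0205 m and angle between the y axis of plate and the y axis of fixture, either way round below 0.1 rad), for 0.2 s.
At the end, for the whole second after the job is handed in: The ring stands two full turns loose (12.57 rad, within 0.6 rad, so the white mark is within about 34 degrees of the red line); the plate lies flat on the deck between the rails, its slot within 3.5 mm of the stud; both at rest (all of step 2 and value of joint ring between 11.966 and 13.166 rad and velocity of joint ring between -0.05 and 0.05 rad/s and linear speed of plate below 0.01 m/s); the robot touches nothing.
It fails at once if the plate is lifted or tipped (z of plate in the frame of fixture above 0.028 m or angle between plate's own z axis and vertical above 0.25 rad).
It fails at once if another part on the bench is moved or lifted (distance of any of bush_flanged, bush_long, ring_steel, bush_brass, plug_gauge from where it was at the start of the episode above 0.015 m).
It also fails if it takes over 58 s, if anything falls off the work surface, if the arm or the gripper's body presses on something with over 40 N, if the wrist force passes 120 N, or if a joint passes its speed limit or range.

## Working session

There is one attempt and no reset: what is moved stays moved. The work goes in short steps, Python scripts to look and compute and a shell command to move; the robot and the scene stay as the last step left them, time stands still between calls to the robot, and variables do not carry over. Pictures are saved under pics/ and viewed, and the job is handed in when it is done.

```bash
ls; mkdir -p pics; python3 - <<'E'
from cell import *
import cv2
o=get_obs();print(o)
print(pinch_z)
for n in ["scene","top","wrist"]:
    im=read_camera(n);cv2.imwrite(f"pics/{n}0.png",im)
    p=camera_params(n);print(n,p)
E
```

```text
pics
{'time_s': 0.0, 'qpos': array([-75.8546567 ,  18.43934242,  -4.01341024,  83.17634885,
         1.29481795,  78.53896783,  -3.25922735]), 'joint_velocities': array([ 0.02258033,  0.01164935,  0.00941388, -0.08832498, -0.00616776,
       -0.00454156, -0.01759367]), 'effort': array([-1.41976589e-04, -4.91280019e+01, -4.04051598e-01, -3.12529886e+01,
       -6.39930367e-02,  4.35029995e-02,  1.57211844e-04]), 'tool_pos': array([0.14988897, 0.63191201, 0.22144533]), 'tool_rot': array([-1.79890564e+02,  6.22288931e-03,  1.66663168e+02]), 'force': array([-0.29494788, -0.17728994,  0.82060265]), 'wrist_torque': array([ 0.02797114, -0.01600711,  0.02382298]), 'grip_width': 0.08720573570334254}
0.0187
scene {'camera_matrix': array([[427.51156435,   0.        , 282.38144632],
       [  0.        , 427.51156435, 209.50815325],
       [  0.        ,   0.        ,   1.        ]]), 'R': array([[-0.86314038, -0.50480344, -0.01273464],
       [-0.20861324,  0.37943762, -0.90139204],
       [ 0.45985781, -0.77537125, -0.43281661]]), 't': array([0.40940781, 0.23104773, 0.57001054])}
top {'camera_matrix': array([[383.43389831,   0.        , 276.32084385],
       [  0.        , 383.43389831, 204.78547005],
       [  0.        ,   0.        ,   1.        ]]), 'R': array([[ 9.21494503e-04, -9.99832312e-01,  1.82893051e-02],
       [-9.83519147e-01, -4.21289567e-03, -1.80754912e-01],
       [ 1.80801652e-01, -1.78213171e-02, -9.83358105e-01]]), 't': array([-0.13848861,  0.53449775,  0.81126861])}
wrist {'camera_matrix': array([[316.71841812,   0.        , 275.592325  ],
       [  0.        , 316.71841812, 210.96788657],
       [  0.        ,   0.        ,   1.        ]]), 'R': array([[ 0.23089649,  0.97297756, -0.00121415],
       [ 0.94391904, -0.22369759,  0.24285022],
       [ 0.23601621, -0.05721932, -0.97006304]]), 't': array([-0.64914751, -0.02904427,  0.38931015])}
```

View pics/scene0.png

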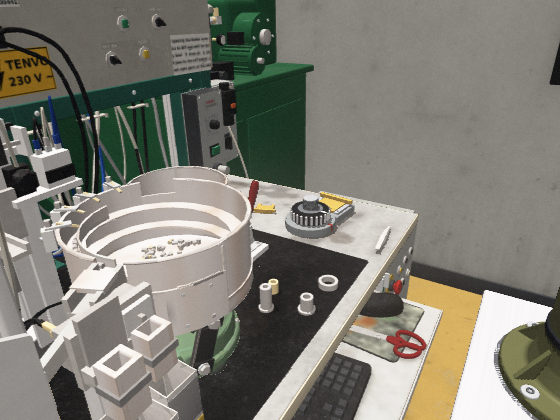

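View pics/top0.png

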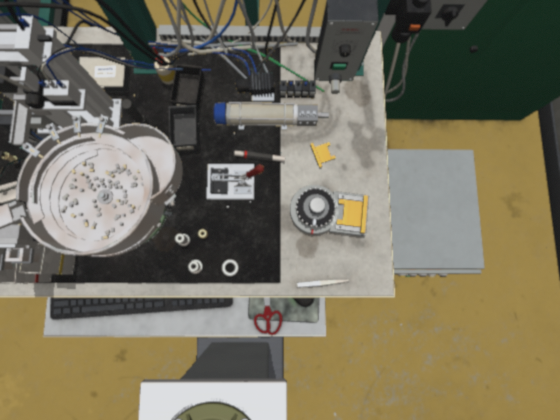

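View pics/wrist0.png

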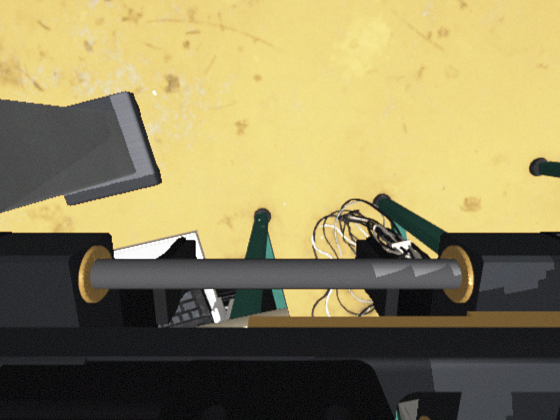

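```bash
cat > h.py <<'E'
import numpy as np,cv2
from cell import *
def ray(n,u,v,z,p=None):
    p=p or camera_params(n);K=p["camera_matrix"];R=p["R"];t=p["t"]
    c=-R.T@t;d=R.T@np.linalg.solve(K,[u,v,1.]);return c+d*(z-c[2])/d[2]
def proj(n,X,p=None):
    p=p or camera_params(n);q=p["camera_matrix"]@(p["R"]@np.asarray(X,float)+p["t"]);return q[:2]/q[2]
def crop(im,x0,x1,y0,y1,s,f):
    cv2.imwrite(f,cv2.resize(im[y0:y1,x0:x1],None,fx=s,fy=s,interpolation=cv2.INTER_CUBIC))
E
python3 - <<'E'
from h import *
im=cv2.imread('pics/top0.png');crop(im,275,395,130,245,5,'pics/t1.png')
im=cv2.imread('pics/scene0.png');crop(im,240,370,170,250,6,'pics/s1.png')
for u,v,z in [(317,204,.07),(182,239,.045),(195,266,.028),(202,233,.022),(230,268,.012),(322,283,.01),(320,153,.006),(353,213,.033)]:print(u,v,ray('top',u,v,z).round(3))
E
```

```text
317 204 [ 0.533 -0.226  0.07 ]
182 239 [0.458 0.071 0.045]
195 266 [0.399 0.044 0.028]
202 233 [0.474 0.032 0.022]
230 268 [ 0.395 -0.033  0.012]
322 283 [ 0.362 -0.242  0.01 ]
320 153 [ 0.671 -0.244  0.006]
353 213 [ 0.52  -0.313  0.033]
```

View pics/t1.png

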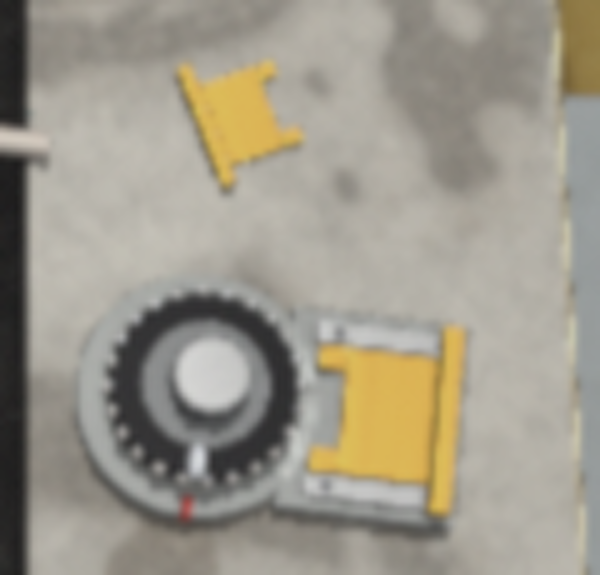

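View pics/s1.png

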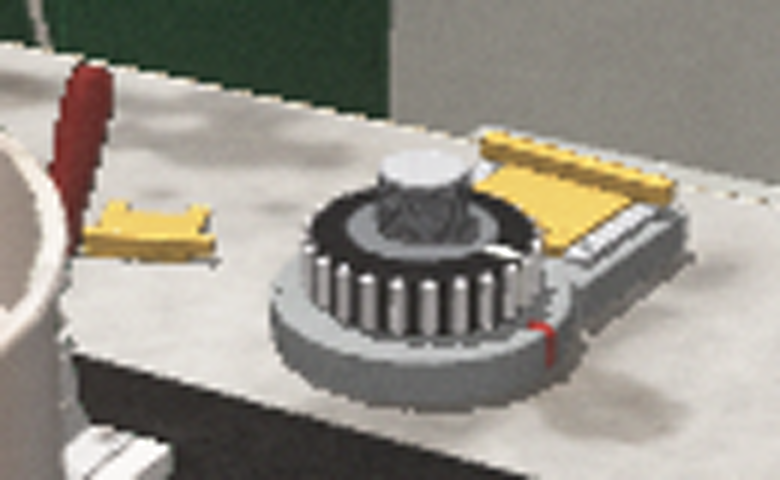

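```bash
python3 - <<'E'
from h import *
# corners heel top outer edge
a=ray('top',275+465/5,130+328/5,.033);b=ray('top',275+450/5,130+515/5,.033);print(a,b,np.linalg.norm(a-b))
d=(a-b)[:2];print('yaw heel',np.degrees(np.arctan2(d[1],d[0])))
# stud top circle center, ring
im=cv2.imread('pics/top0.png');hsv=cv2.cvtColor(im,cv2.COLOR_BGR2HSV)
print('stud',ray('top',275+212/5,130+375/5,.07),'base mark',ray('top',275+187/5,130+507/5,.018),'ringmark',ray('top',275+197/5,130+462/5,.044))
m=cv2.inRange(hsv,(12,110,120),(32,255,255));m[:,:290]=0;m[245:]=0;m[:130]=0
for c in cv2.findContours(m,0,1)[0]:
    if cv2.contourArea(c)>60:print(cv2.boundingRect(c),cv2.contourArea(c),cv2.minAreaRect(c))
for n in('scene','top'):
    p=camera_params(n);print(n,'cam',(-p['R'].T@p['t']).round(3))
P=lambda n:camera_params(n)['camera_matrix']@np.c_[camera_params(n)['R'],camera_params(n)['t']]
def tri(s,t):
    X=cv2.triangulatePoints(P('scene'),P('top'),np.array(s,float).reshape(2,1),np.array(t,float).reshape(2,1)).ravel();X=X[:3]/X[3];print(X.round(3),proj('scene',X).round(1),proj('top',X).round(1))
tri((240+428/6,170+158/6),(317.4,205)) # stud top
tri((240+665/6,170+185/6),(365,233))
for z in (.1,.15,.2,.25,.3,.35): print(z,ray('top',182,185,z).round(3),proj('scene',ray('top',182,185,z)).round(0), ray('top',105,122,z).round(3),proj('scene',ray('top',105,122,z)).round(0))
E
```

```text
[ 0.5604757 -0.3493606  0.033    ] [ 0.47371247 -0.33883232  0.033     ] 0.08739967608692821
yaw heel -6.91872810204466
stud [ 0.53108263 -0.22701819  0.07      ] base mark [ 0.47870119 -0.22094041  0.018     ] ringmark [ 0.49607521 -0.22283666  0.044     ]
(337, 196, 31, 37) 601.5 ((351.7483215332031, 213.02069091796875), (28.23546600341797, 36.29087829589844), 4.763640880584717)
(311, 143, 24, 24) 251.5 ((322.76806640625, 151.89688110351562), (24.33877944946289, 18.020748138427734), 68.96248626708984)
(387, 130, 168, 115) 9304.5 ((470.5, 187.0), (114.0, 167.0), 90.0)
scene cam [0.139 0.561 0.46 ]
top cam [ 0.379 -0.122  0.897]
[ 0.531 -0.227  0.071] [311.3 196.3] [317.4 205. ]
[ 0.477 -0.34   0.026] [351.7 200.9] [364.6 231.9]
0.1 [0.568 0.064 0.1  ] [216. 237.] [0.708 0.238 0.1  ] [ 76. 263.]
0.15 [0.556 0.053 0.15 ] [224. 209.] [0.687 0.215 0.15 ] [ 90. 232.]
0.2 [0.544 0.041 0.2  ] [232. 181.] [0.666 0.193 0.2  ] [105. 199.]
0.25 [0.532 0.029 0.25 ] [240. 151.] [0.646 0.17  0.25 ] [121. 166.]
0.3 [0.52  0.018 0.3  ] [249. 119.] [0.625 0.148 0.3  ] [137. 130.]
0.35 [0.508 0.006 0.35 ] [258.  85.] [0.605 0.125 0.35 ] [154.  93.]
```

```bash
python3 -m handwheel '[[0,0,0,-0.05,0],[0,0,0,-0.1,0],[0,0,0,-0.15,0],[0,-0.03,-0.03,-0.19,0],[0,-0.06,-0.06,-0.2,0],[0,-0.1,-0.095,-0.2,0],[0,-0.135,-0.125,-0.2,0],[0,-0.17,-0.16,-0.2,0.1],[0,-0.205,-0.19,-0.2,0.2],[0,-0.24,-0.22,-0.2,0.3],[0,-0.276,-0.255,-0.2,0.4],[0,-0.3,-0.3,-0.2,0.5],[0,-0.325,-0.34,-0.2,0.6],[0,-0.35,-0.38,-0.2,0.7],[0,-0.375,-0.42,-0.2,0.8],[0,-0.4,-0.46,-0.2,0.9],[0,-0.425,-0.5,-0.2,1.0],[0,-0.4476,-0.543,-0.2,1.1],[0,-0.4476,-0.543,-0.2,1.2],[0,-0.4476,-0.543,-0.2,1.3]]' 10; python3 -c "
from h import *
o=get_obs();print(o['qpos'],o['tool_pos'],o['tool_rot'],o['force'])"
```

```text
time_s: 2.15
tool_pos: [0.4602, -0.0012, 0.4225]
tool_rot: [-180.0, -0.0, 91.7]
force: [0.7, 0.2, -0.7]
grip_width: 0.0008
[-37.41353098  -8.3055122   29.90357799  88.26871599   4.1426947
  98.91921154  -5.42989897] [ 0.46024044 -0.00119045  0.42249987] [-1.79997419e+02 -3.71548681e-02  9.16969479e+01] [ 0.65336276  0.15956192 -0.69076659]
```

```bash
python3 -m handwheel '[[0,-0.05,0,0.03,0],[0,-0.1,-0.003,0.06,0.05],[0,-0.15,-0.006,0.1,0.1],[0,-0.19,-0.008,0.14,0.148],[0,-0.217,-0.011,0.18,0.148],[0,-0.217,-0.011,0.22,0.148],[0,-0.217,-0.011,0.26,0.148],[0,-0.217,-0.011,0.3,0.148],[0,-0.217,-0.011,0.32,0.148],[0,-0.217,-0.011,0.32,0.148]]' ; python3 -c "
from h import *
o=get_obs();print(o['qpos'],o['tool_pos'],o['tool_rot'],o['force'])
cv2.imwrite('pics/w2.png',read_camera('wrist'))
im=read_camera('top');crop(im,255,395,120,245,5,'pics/t2.png')
im=read_camera('scene');crop(im,240,370,130,250,6,'pics/s2.png')"
```

```text
time_s: 3.15
tool_pos: [0.4545, -0.2156, 0.0993]
tool_rot: [-179.6, 0.0, 83.7]
force: [-0.4, 0.3, 0.8]
grip_width: 0.0005
[-23.57679111   8.28443385  49.47289227 113.37973453  -6.98275257
  61.78696775  22.61693595] [ 0.4544985  -0.21556253  0.09931953] [-1.79585055e+02  9.59985031e-04  8.36614421e+01] [-0.36920064  0.33555186  0.77538337]
```

View pics/w2.png

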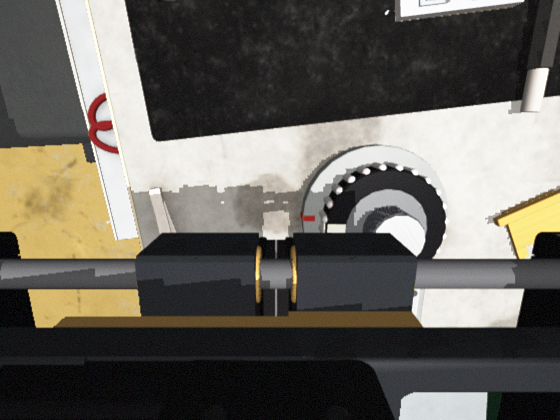

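View pics/s2.png

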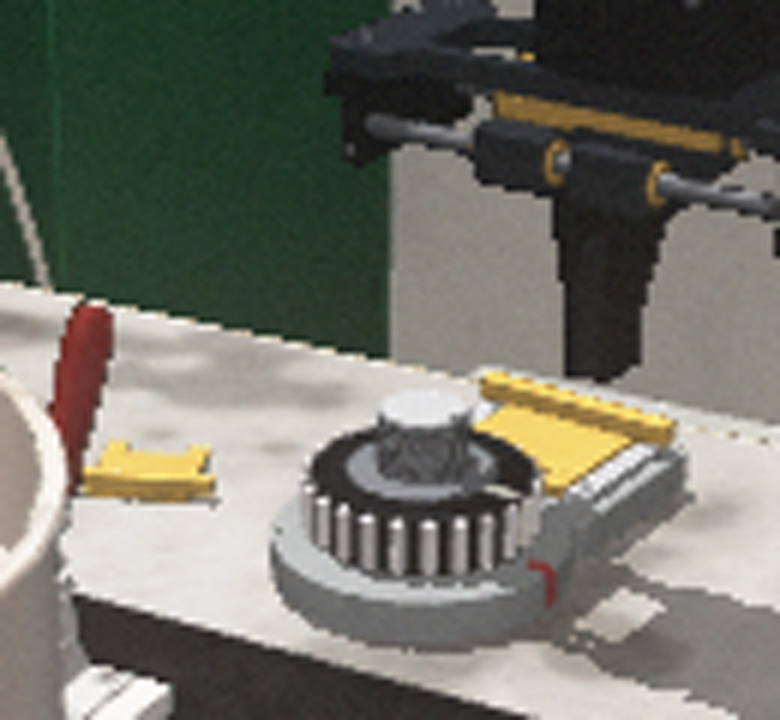

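View pics/t2.png

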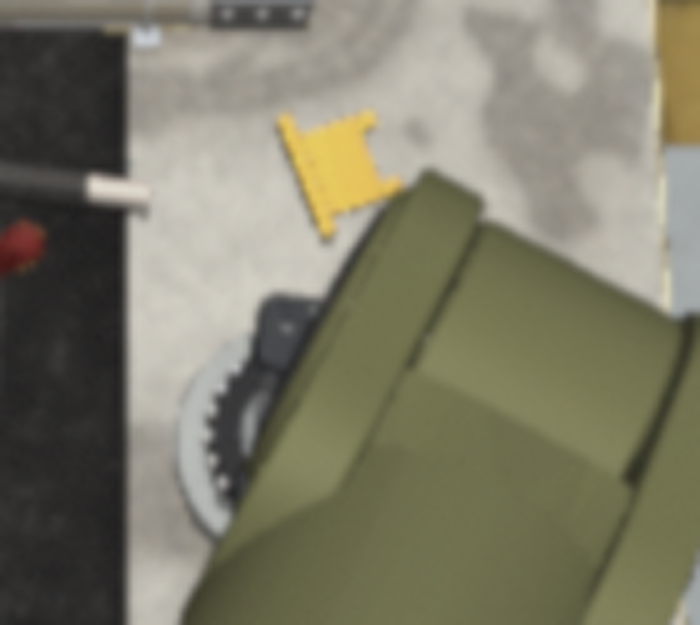

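```bash
python3 -m handwheel '[[0,-0.001,0,0.035,0],[0,-0.002,0,0.067,0],[0,-0.002,0.006,0.069,0],[0,-0.002,0.012,0.069,0],[0,-0.002,0.012,0.069,0]]'; python3 -m handwheel '[[0,0,0.002,0,0],[0,0,0.004,0,0],[0,0,0.004,0,0]]'
```

```text
time_s: 3.8
tool_pos: [0.4724, -0.2203, 0.036]
tool_rot: [179.7, 0.1, 83.8]
force: [0.7, 0.1, 0.2]
grip_width: 0.0005
time_s: 4.1
tool_pos: [0.474, -0.2202, 0.0343]
tool_rot: [179.9, -0.0, 83.7]
force: [0.5, -1.0, -0.2]
grip_width: 0.0004
```

```bash
for i in 1 2 3; do python3 -m handwheel '[[0,0,0.001,0,0],[0,0,0.002,0,0],[0,0,0.002,0,0]]' | grep -E "pos|force"; done
```

```text
tool_pos: [0.4752, -0.2203, 0.0335]
force: [0.1, -0.7, 0.6]
tool_pos: [0.4773, -0.2206, 0.0335]
force: [-0.2, -0.2, -0.5]
tool_pos: [0.4779, -0.2207, 0.0332]
force: [-3.8, -0.2, 2.3]
```

```bash
for i in 1 ; do python3 -m handwheel '[[0,0,0.001,0,0],[0,0,0.002,0,0],[0,0,0.002,0,0]]' | grep -E "pos|force"; done; python3 - <<'E'
from h import *
crop(read_camera('scene'),240,370,130,250,6,'pics/s3.png')
cv2.imwrite('pics/w3.png',read_camera('wrist'))
print(get_obs()['force'],get_obs()['tool_pos'])
E
```

```text
tool_pos: [0.4781, -0.2207, 0.033]
force: [-8.6, 0.9, 6.2]
[-8.42828199  1.05569435  6.0830782 ] [ 0.47807009 -0.22072258  0.03298003]
```

View pics/s3.png

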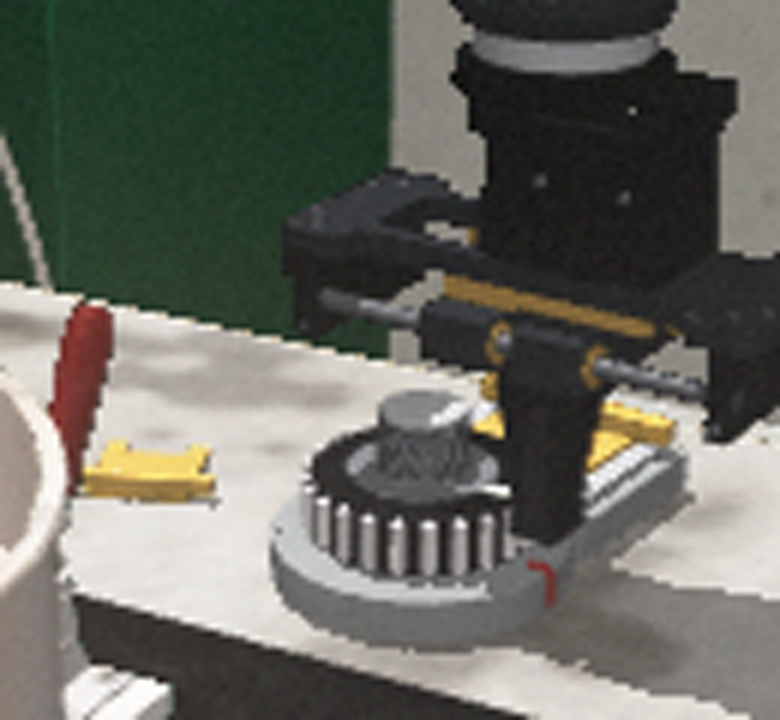

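View pics/w3.png

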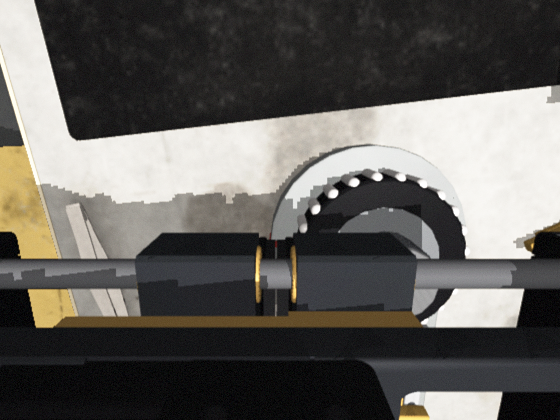

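```bash
python3 -m handwheel '[[0,-0.0047,0,0,0],[0,-0.0095,0,0,0],[0,-0.0139,0.0002,0,0],[0,-0.0183,0.0009,0,0],[0,-0.0226,0.0021,0,0],[0,-0.0268,0.0037,0,0],[0,-0.0308,0.0057,0,0],[0,-0.0345,0.0081,0,0]]'; python3 - <<'E'
from h import *
crop(read_camera('scene'),240,370,130,250,6,'pics/s4.png')
cv2.imwrite('pics/w4.png',read_camera('wrist'))
E
```

```text
time_s: 6.2
tool_pos: [0.484, -0.2577, 0.0336]
tool_rot: [-179.9, 0.1, 83.6]
force: [-4.0, -1.9, 3.6]
grip_width: 0.0004
```

View pics/s4.png

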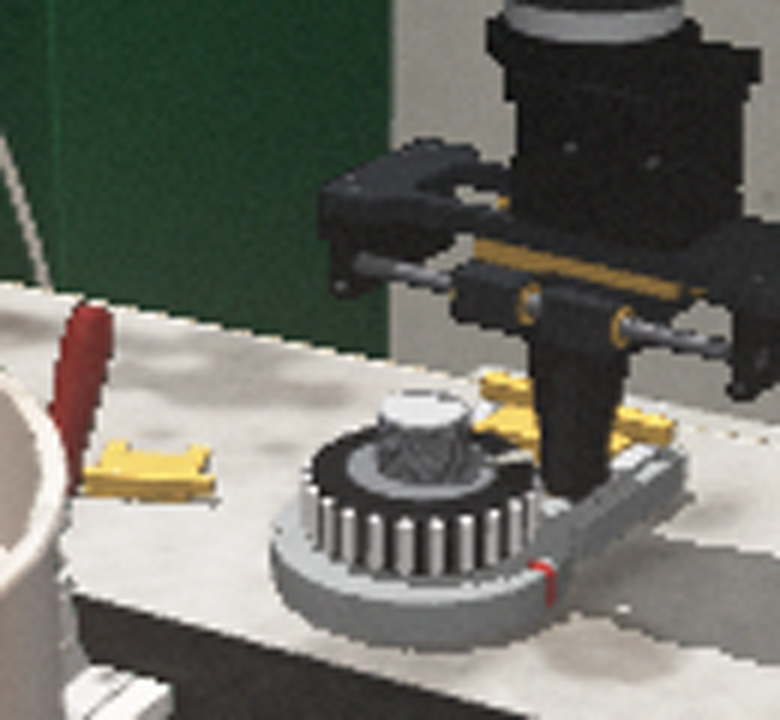

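View pics/w4.png

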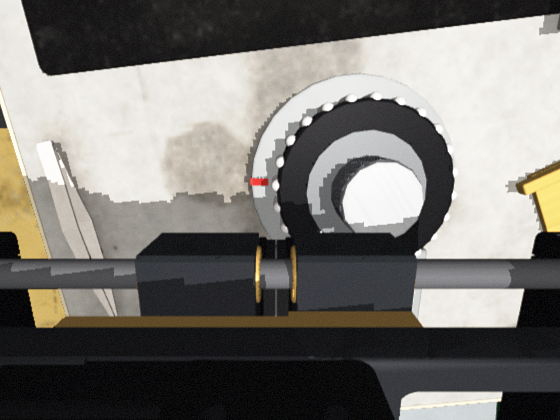

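```bash
cat >> h.py <<'E'
S=np.array([.531,-.227]);Y=np.radians(-6.8)
def markpx(n,deg,p=None):
    a=Y+np.pi+np.radians(deg);return proj(n,[S[0]+.042*np.cos(a),S[1]+.042*np.sin(a),.044+.0035*deg/360],p)
E
python3 - <<'E'
from h import *
for d in range(0,360,20):
    q=markpx('scene',d);print(d,((q-[240,130])*6).round())
E
python3 -m handwheel '[[0,-0.0034,0.0028,0,0],[0,-0.0066,0.006,0,0],[0,-0.0094,0.0094,0,0],[0,-0.0118,0.0132,0,0],[0,-0.0138,0.0171,0,0],[0,-0.0154,0.0213,0,0],[0,-0.0166,0.0256,0,0],[0,-0.0173,0.03,0,0],[0,-0.0175,0.0344,0,0],[0,-0.0175,0.0394,0,0],[0,-0.0175,0.0444,0,0],[0,-0.0175,0.0496,0,0]]'; python3 - <<'E'
from h import *
crop(read_camera('scene'),240,370,130,250,6,'pics/s5.png')
cv2.imwrite('pics/w5.png',read_camera('wrist'))
E
```

```text
0 [521. 491.]
20 [536. 475.]
40 [537. 458.]
60 [524. 442.]
80 [501. 428.]
100 [469. 419.]
120 [433. 414.]
140 [396. 415.]
160 [363. 421.]
180 [336. 431.]
200 [319. 445.]
220 [316. 461.]
240 [325. 477.]
260 [347. 490.]
280 [380. 500.]
300 [419. 504.]
320 [459. 503.]
340 [495. 495.]
time_s: 7.5
tool_pos: [0.5339, -0.2806, 0.0341]
tool_rot: [179.9, 0.1, 83.7]
force: [-0.5, -5.4, 1.3]
grip_width: 0.0006
```

View pics/s5.png

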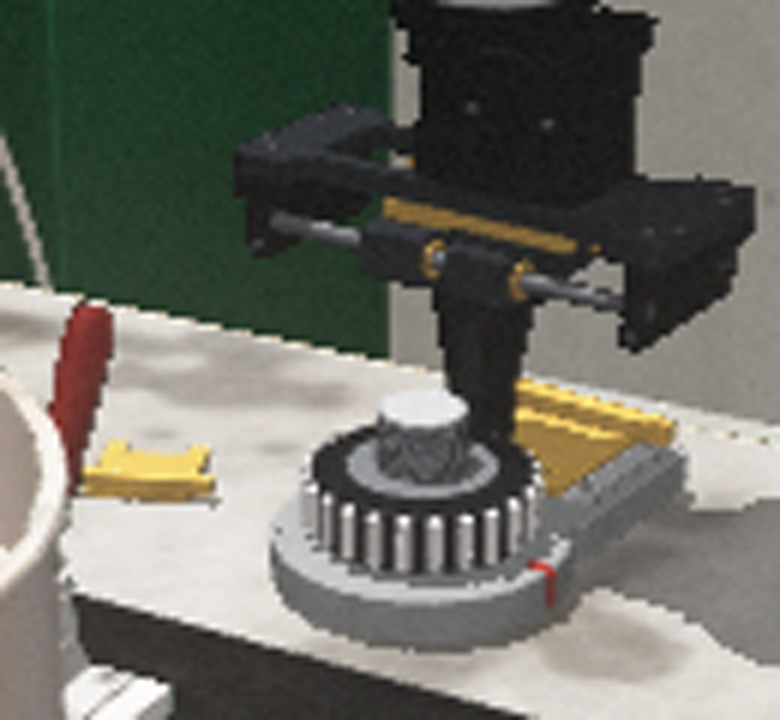

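View pics/w5.png

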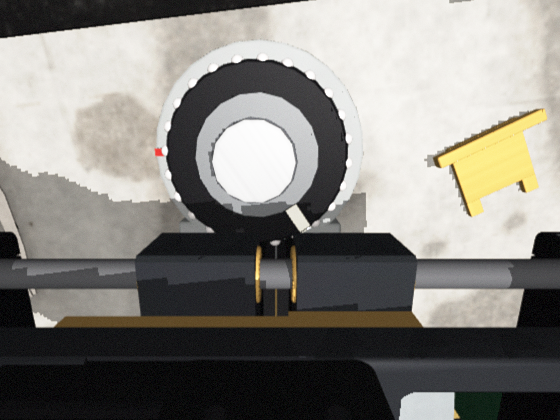

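```bash
cat >> h.py <<'E'
def markdeg(n,u,v,guess,p=None):
    X=ray(n,u,v,.044+.0035*guess/360,p);a=np.degrees(np.arctan2(X[1]-S[1],X[0]-S[0])-Y-np.pi)
    return (a%360).round(1), np.hypot(X[1]-S[1],X[0]-S[0]).round(4)
E
python3 -c "
from h import *
print(markdeg('wrist',299,217,120))"
python3 -m handwheel '[[0,0.0002,0.0044,0,0],[0,0.0009,0.0088,0,0],[0,0.0021,0.0131,0,0],[0,0.0037,0.0173,0,0],[0,0.0057,0.0213,0,0],[0,0.0081,0.025,0,0],[0,0.0109,0.0284,0,0],[0,0.0141,0.0316,0,0],[0,0.0175,0.0344,0,0],[0,0.0213,0.0368,0,0],[0,0.0252,0.0388,0,0],[0,0.0294,0.0404,0,0],[0,0.0337,0.0416,0,0],[0,0.0381,0.0423,0,0],[0,0.0425,0.0425,0,0],[0,0.0472,0.0425,0,0],[0,0.052,0.0425,0,0],[0,0.0567,0.0425,0,0],[0,0.0615,0.0425,0,0]]'; python3 - <<'E'
from h import *
crop(read_camera('scene'),240,370,130,250,6,'pics/s6.png')
cv2.imwrite('pics/w6.png',read_camera('wrist'))
E
```

```text
(np.float64(127.5), np.float64(0.0349))
time_s: 9.5
tool_pos: [0.5876, -0.2204, 0.0351]
tool_rot: [179.4, -0.1, 83.9]
force: [7.2, -0.8, 0.1]
grip_width: 0.0003
```

View pics/s6.png

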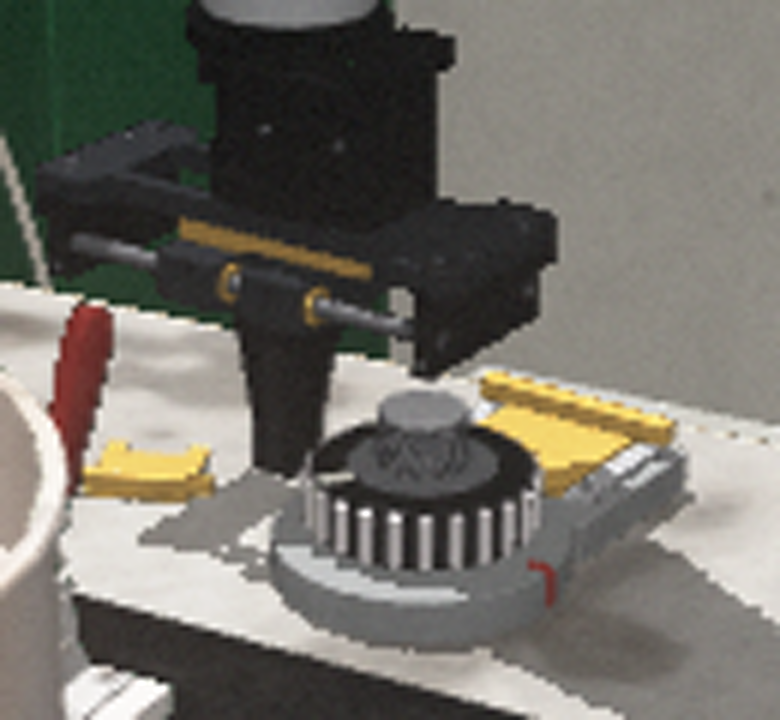

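View pics/w6.png

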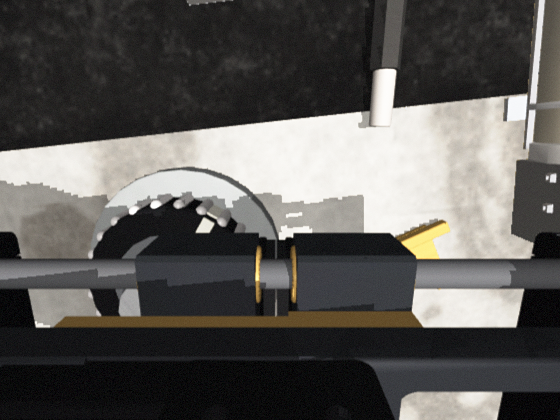

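```bash

python3 -m handwheel '[[0,0.0044,-0.0002,0,0],[0,0.0088,-0.0009,0,0],[0,0.0131,-0.0021,0,0],[0,0.0173,-0.0037,0,0],[0,0.0213,-0.0057,0,0],[0,0.025,-0.0081,0,0],[0,0.0284,-0.0109,0,0],[0,0.0316,-0.0141,0,0],[0,0.0344,-0.0175,0,0],[0,0.0368,-0.0213,0,0],[0,0.0388,-0.0252,0,0],[0,0.0404,-0.0294,0,0],[0,0.0416,-0.0337,0,0],[0,0.0423,-0.0381,0,0],[0,0.0425,-0.0425,0,0],[0,0.0425,-0.0475,0,0],[0,0.0425,-0.0525,0,0],[0,0.0425,-0.0577,0,0]]'; python3 - <<'E'
from h import *
crop(read_camera('scene'),240,370,130,250,6,'pics/s7.png')
cv2.imwrite('pics/w7.png',read_camera('wrist'))
E
```

```text
time_s: 11.4
tool_pos: [0.529, -0.1703, 0.0333]
tool_rot: [-179.9, -0.3, 83.8]
force: [0.7, 4.2, 2.8]
grip_width: 0.0003
```

View pics/s7.png

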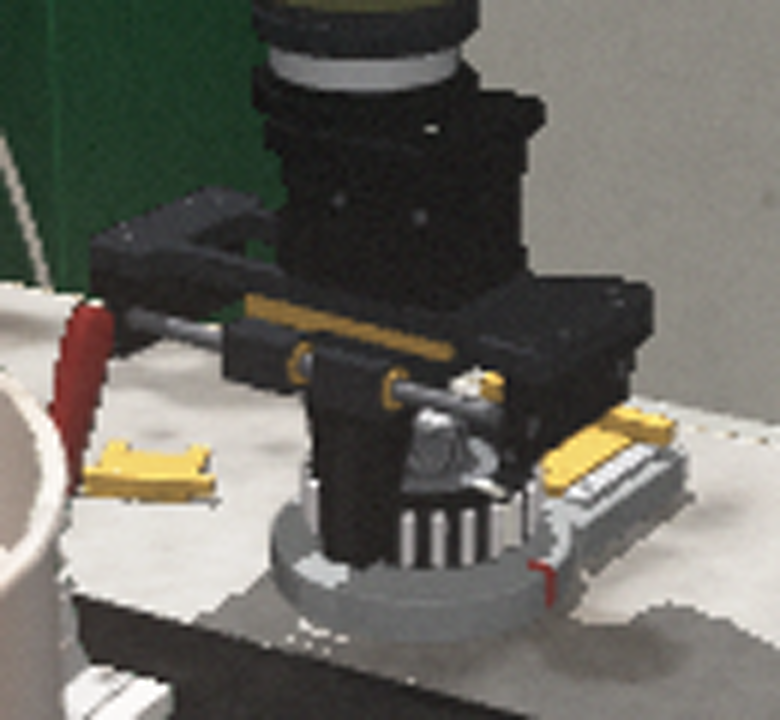

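View pics/w7.png

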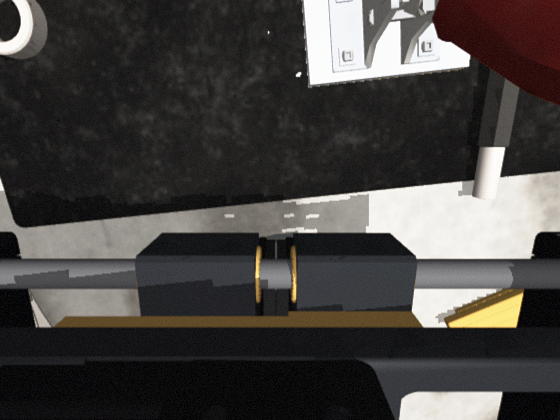

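```bash

python3 -m handwheel '[[0,-0.0002,-0.0044,0,0],[0,-0.0009,-0.0088,0,0],[0,-0.0021,-0.0131,0,0],[0,-0.0037,-0.0173,0,0],[0,-0.0057,-0.0213,0,0],[0,-0.0081,-0.025,0,0],[0,-0.0109,-0.0284,0,0],[0,-0.0141,-0.0316,0,0],[0,-0.0175,-0.0344,0,0],[0,-0.0213,-0.0368,0,0],[0,-0.0252,-0.0388,0,0],[0,-0.0294,-0.0404,0,0],[0,-0.0337,-0.0416,0,0],[0,-0.0381,-0.0423,0,0],[0,-0.0425,-0.0425,0,0],[0,-0.0472,-0.0425,0,0],[0,-0.052,-0.0425,0,0],[0,-0.0567,-0.0425,0,0],[0,-0.0615,-0.0425,0,0]]'; python3 - <<'E'
from h import *
crop(read_camera('scene'),240,370,130,250,6,'pics/s8.png')
cv2.imwrite('pics/w8.png',read_camera('wrist'))
E
```

```text
time_s: 13.4
tool_pos: [0.4767, -0.2319, 0.0328]
tool_rot: [-179.7, 0.0, 83.6]
force: [-6.1, 1.4, 2.3]
grip_width: 0.0003
```

View pics/s8.png

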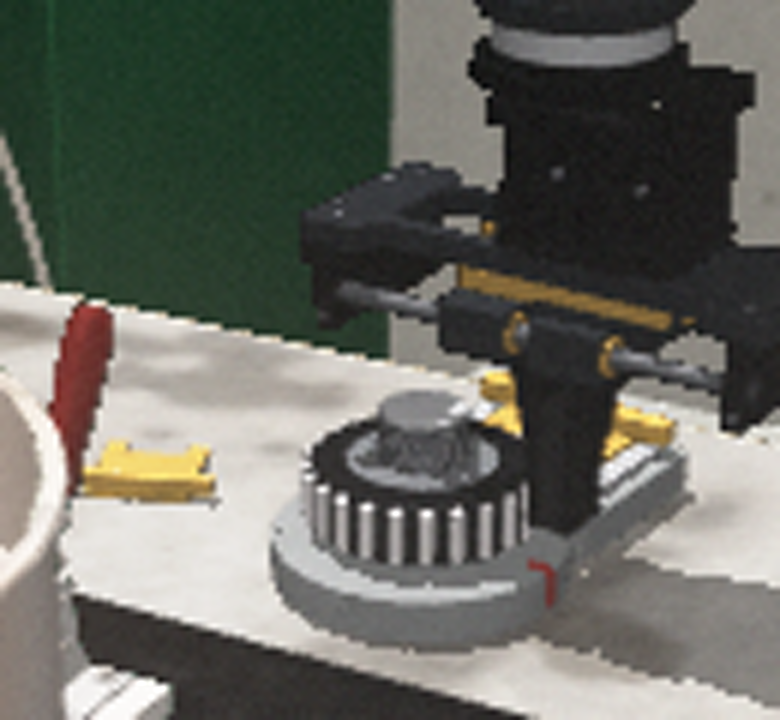

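View pics/w8.png

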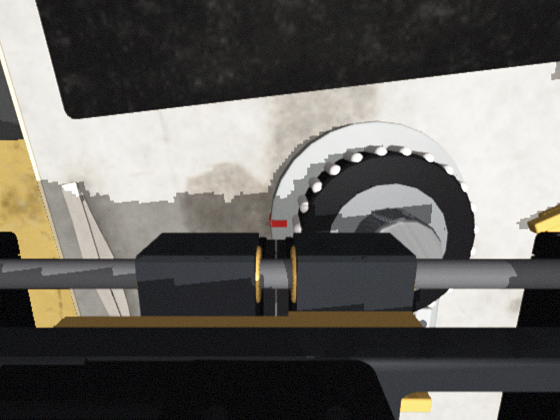

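```bash

python3 -m handwheel '[[0,-0.0044,0.0002,0,0],[0,-0.0088,0.0009,0,0],[0,-0.0131,0.0021,0,0],[0,-0.0173,0.0037,0,0],[0,-0.0213,0.0057,0,0],[0,-0.025,0.0081,0,0],[0,-0.0284,0.0109,0,0],[0,-0.0316,0.0141,0,0],[0,-0.0344,0.0175,0,0],[0,-0.0368,0.0213,0,0],[0,-0.0388,0.0252,0,0],[0,-0.0404,0.0294,0,0],[0,-0.0416,0.0337,0,0],[0,-0.0423,0.0381,0,0],[0,-0.0425,0.0425,0,0],[0,-0.0425,0.0475,0,0],[0,-0.0425,0.0525,0,0],[0,-0.0425,0.0577,0,0]]'; python3 - <<'E'
from h import *
crop(read_camera('scene'),240,370,130,250,6,'pics/s9.png')
cv2.imwrite('pics/w9.png',read_camera('wrist'))
E
```

```text
time_s: 15.3
tool_pos: [0.5338, -0.2808, 0.0341]
tool_rot: [179.9, 0.1, 83.7]
force: [-1.0, -5.4, -0.4]
grip_width: 0.0004
```

View pics/s9.png

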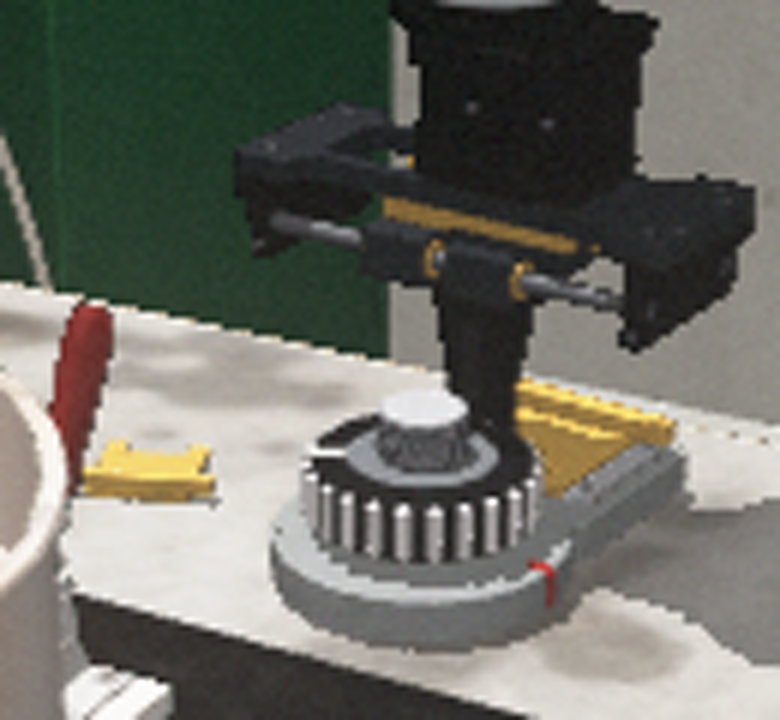

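View pics/w9.png

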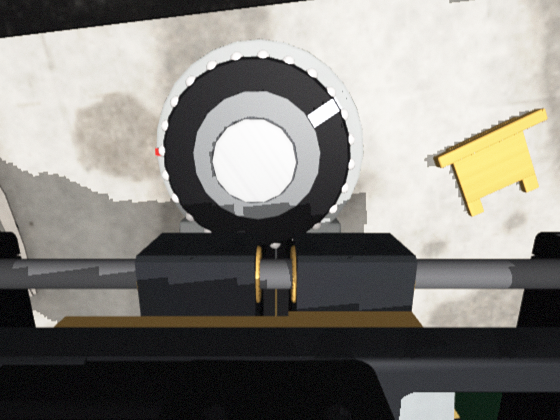

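```bash

python3 -m handwheel '[[0,0.0002,0.0044,0,0],[0,0.0009,0.0088,0,0],[0,0.0021,0.0131,0,0],[0,0.0037,0.0173,0,0],[0,0.0057,0.0213,0,0],[0,0.0081,0.025,0,0],[0,0.0109,0.0284,0,0],[0,0.0141,0.0316,0,0],[0,0.0175,0.0344,0,0],[0,0.0213,0.0368,0,0],[0,0.0252,0.0388,0,0],[0,0.0294,0.0404,0,0],[0,0.0337,0.0416,0,0],[0,0.0381,0.0423,0,0],[0,0.0425,0.0425,0,0],[0,0.0472,0.0425,0,0],[0,0.052,0.0425,0,0],[0,0.0567,0.0425,0,0],[0,0.0615,0.0425,0,0]]'; python3 - <<'E'
from h import *
crop(read_camera('scene'),240,370,130,250,6,'pics/s10.png')
E
```

```text
time_s: 17.3
tool_pos: [0.5878, -0.2205, 0.0353]
tool_rot: [179.4, -0.1, 83.9]
force: [6.5, -1.1, 0.4]
grip_width: 0.0005
```

View pics/s10.png

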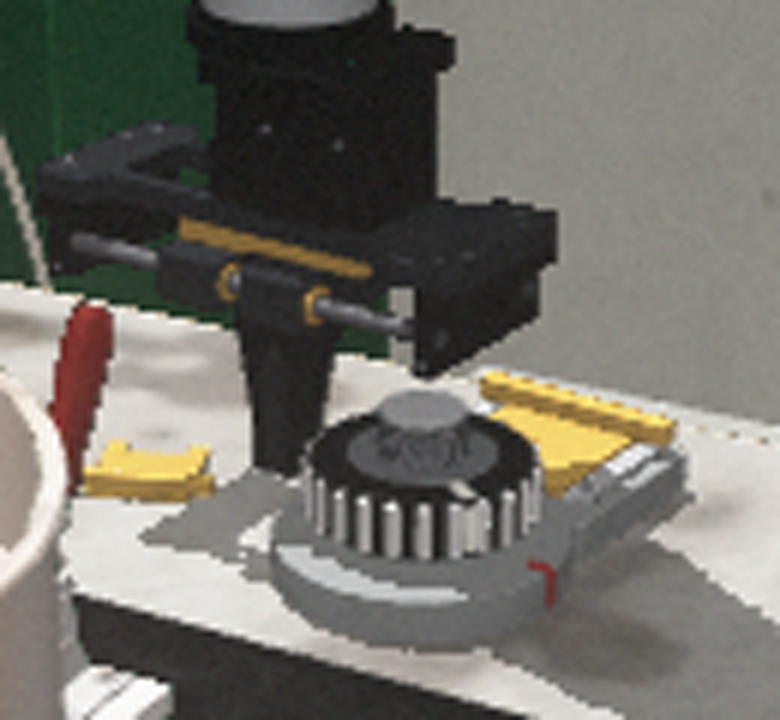

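```bash

python3 -m handwheel '[[0,0.0044,-0.0002,0,0],[0,0.0088,-0.0009,0,0],[0,0.0131,-0.0021,0,0],[0,0.0173,-0.0037,0,0],[0,0.0213,-0.0057,0,0],[0,0.025,-0.0081,0,0],[0,0.034,0.004,0,0],[0,0.0426,0.0162,0,0],[0,0.0426,0.0162,-0.045,0],[0,0.0426,0.0162,-0.09,0],[0,0.0426,0.0162,-0.11,0],[0,0.0426,0.0162,-0.11,0]]'; python3 - <<'E'
from h import *
crop(read_camera('scene'),240,370,130,250,6,'pics/s11.png')
cv2.imwrite('pics/w11.png',read_camera('wrist'))
E
```

```text
time_s: 18.55
tool_pos: [0.6055, -0.1819, 0.1469]
tool_rot: [179.7, 0.0, 83.8]
force: [0.0, -0.7, 0.1]
grip_width: 0.0005
```

View pics/s11.png

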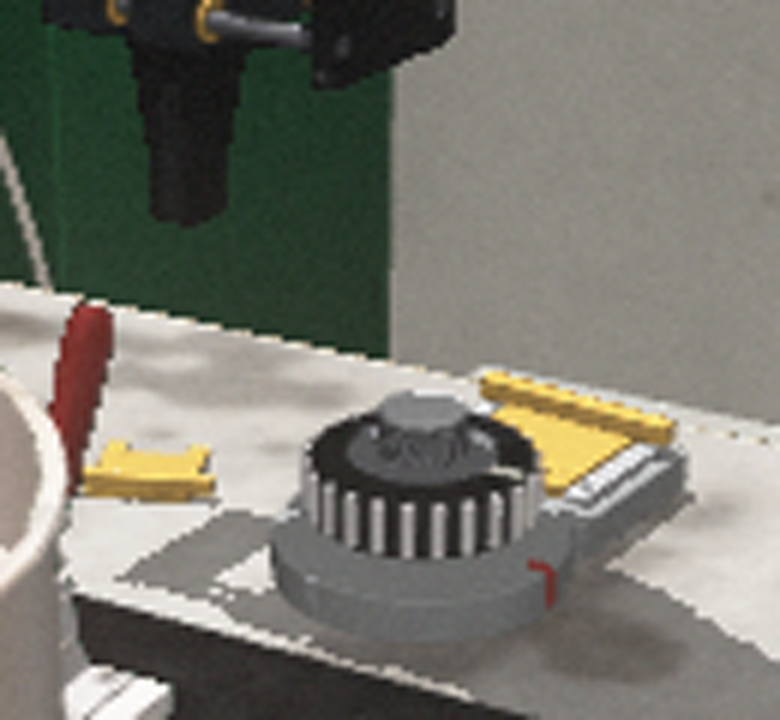

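View pics/w11.png

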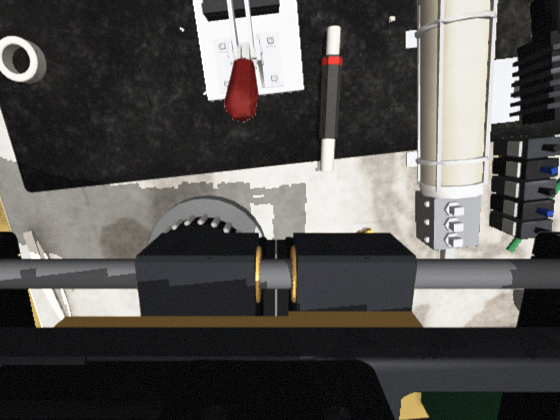

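```bash

python3 -m handwheel '[[0,-0.045,-0.016,0,0],[0,-0.09,-0.032,0,0],[0,-0.135,-0.048,0,0],[0,-0.175,-0.062,0,0],[0,-0.1934,-0.0687,0.03,0],[0,-0.1934,-0.0687,0.06,0],[0,-0.1934,-0.0687,0.06,0]]'; python3 - <<'E'
from h import *
crop(read_camera('scene'),240,370,130,250,6,'pics/s12.png')
cv2.imwrite('pics/w12.png',read_camera('wrist'))
E
```

```text
time_s: 19.35
tool_pos: [0.5093, -0.3643, 0.0775]
tool_rot: [-179.4, -0.3, 83.6]
force: [-0.2, 0.9, -0.3]
grip_width: 0.0005
```

View pics/s12.png

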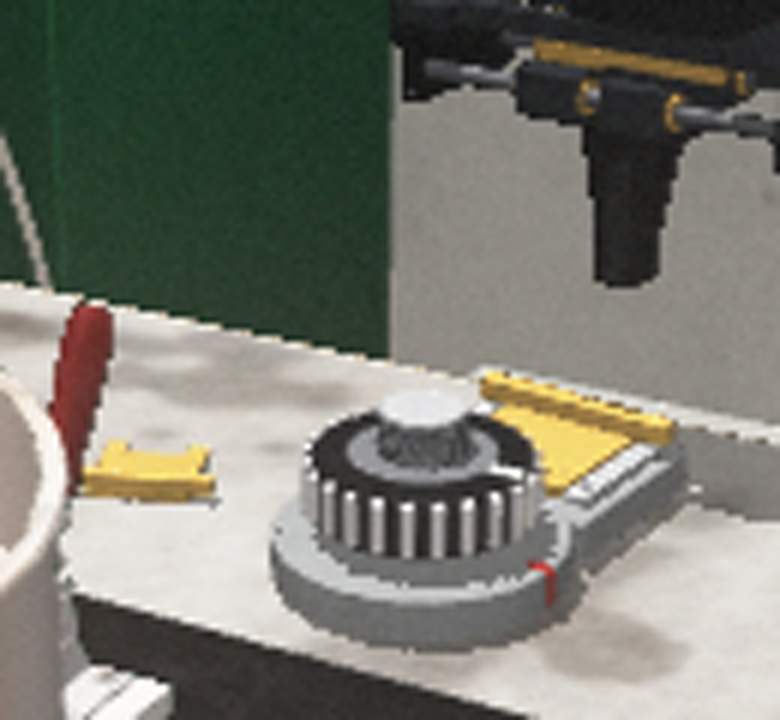

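View pics/w12.png

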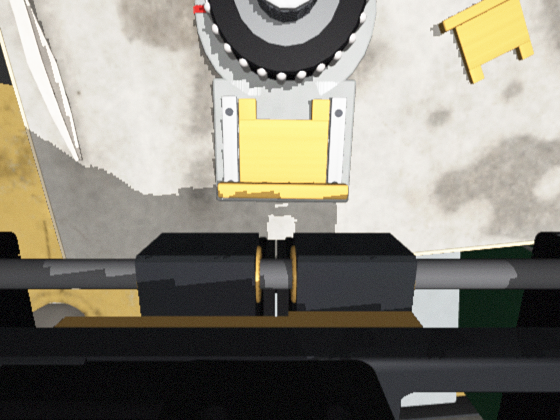

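```bash

python3 - <<'E'
from h import *
print(markdeg('scene',240+505/6,130+470/6,720),markdeg('scene',240+500/6,130+490/6,0))
F=np.array([[np.cos(Y),np.sin(Y)],[-np.sin(Y),np.cos(Y)]])
print('heel outer top', F@(ray('wrist',283,199,.03)[:2]-S),'corners',F@(ray('wrist',218,195,.033)[:2]-S),F@(ray('wrist',348,195,.033)[:2]-S),'tcp',F@(get_obs()['tool_pos'][:2]-S), get_obs()['tool_pos'])
E
```

```text
(np.float64(358.6), np.float64(0.0354)) (np.float64(353.6), np.float64(0.0356))
heel outer top [ 0.00264639 -0.11872233] corners [-0.04162853 -0.1157605 ] [ 0.04664583 -0.11488913] tcp [-0.00173152 -0.13955106] [ 0.51275727 -0.36536437  0.08206246]
```

```bash

python3 -m handwheel '[[0,0,0.002,0.03,0],[0,0,0.002,0.058,0],[0,0,0.002,0.058,0],[0,0.004,0.002,0.058,0],[0,0.008,0.002,0.058,0],[0,0.012,0.002,0.058,0]]';python3 -m handwheel '[[0,0.004,0,0,0],[0,0.008,0,0,0],[0,0.012,0,0,0],[0,0.016,0,0,0],[0,0.02,0,0,0],[0,0.02,0,0,0]]';  python3 - <<'E'
from h import *
crop(read_camera('scene'),240,370,130,250,6,'pics/s13.png')
cv2.imwrite('pics/w13.png',read_camera('wrist'))
E
```

```text
time_s: 20.05
tool_pos: [0.5177, -0.355, 0.0275]
tool_rot: [179.8, 0.0, 83.7]
force: [-1.4, 0.5, -0.6]
grip_width: 0.0001
time_s: 20.65
tool_pos: [0.5191, -0.3366, 0.0268]
tool_rot: [179.9, 0.1, 83.7]
force: [0.1, -4.5, 4.0]
grip_width: 0.0004
```

View pics/s13.png

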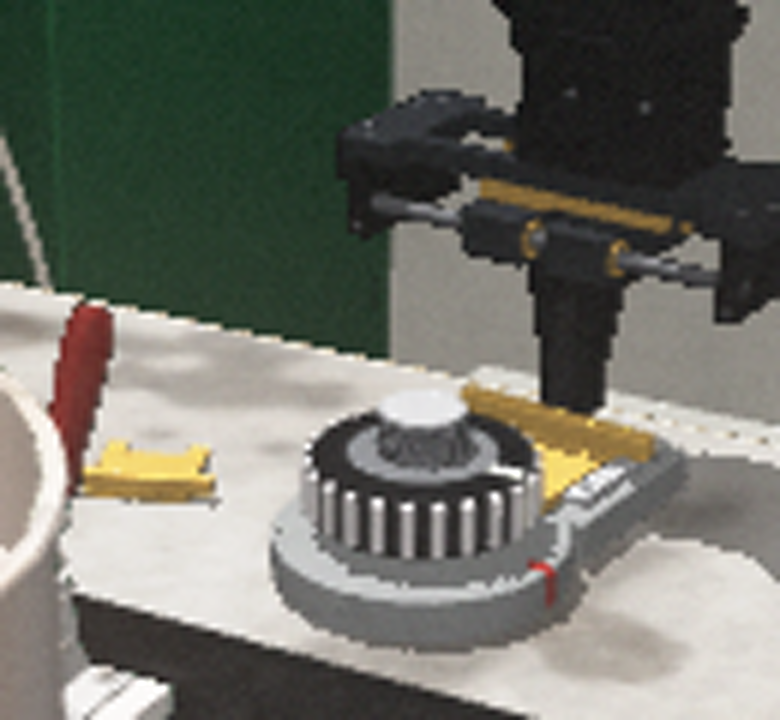

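View pics/w13.png

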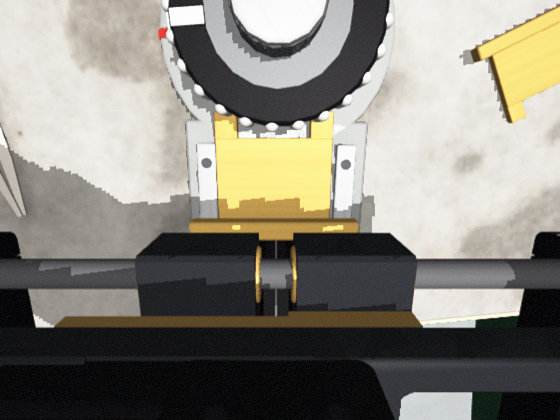

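```bash

python3 -c "
from h import *
print(markdeg('wrist',187,15,720))"
python3 -m handwheel '[[0,0.004,0,0,0],[0,0.008,0,0,0],[0,0.012,0,0,0],[0,0.016,0,0,0],[0,0.02,0,0,0],[0,0.024,0,0,0],[0,0.027,0,0,0],[0,0.027,0,0,0]]';python3 -m handwheel '[[0,0.002,0,0,0],[0,0.004,0,0,0],[0,0.004,0,0,0]]'; python3 -m handwheel '[[0,0.002,0,0,0],[0,0.003,0,0,0],[0,0.003,0,0,0]]';  python3 - <<'E'
from h import *
crop(read_camera('scene'),240,370,130,250,6,'pics/s14.png')
cv2.imwrite('pics/w14.png',read_camera('wrist'))
F=np.array([[np.cos(Y),np.sin(Y)],[-np.sin(Y),np.cos(Y)]])
print('tcp',F@(get_obs()['tool_pos'][:2]-S),get_obs()['force'])
E
```

```text
(np.float64(1.3), np.float64(0.0346))
time_s: 21.55
tool_pos: [0.522, -0.3094, 0.0263]
tool_rot: [179.9, 0.1, 83.7]
force: [-0.6, -4.4, 4.5]
grip_width: 0.0005
time_s: 21.85
tool_pos: [0.5225, -0.3056, 0.0263]
tool_rot: [179.9, 0.1, 83.7]
force: [0.1, -5.3, 4.0]
grip_width: 0.0007
time_s: 22.15
tool_pos: [0.5224, -0.3047, 0.0264]
tool_rot: [179.9, 0.3, 83.6]
force: [1.6, -9.2, 2.8]
grip_width: 0.0007
tcp [ 0.00070855 -0.07814973] [ 1.25321139 -8.57760269  1.66788468]
```

View pics/s14.png

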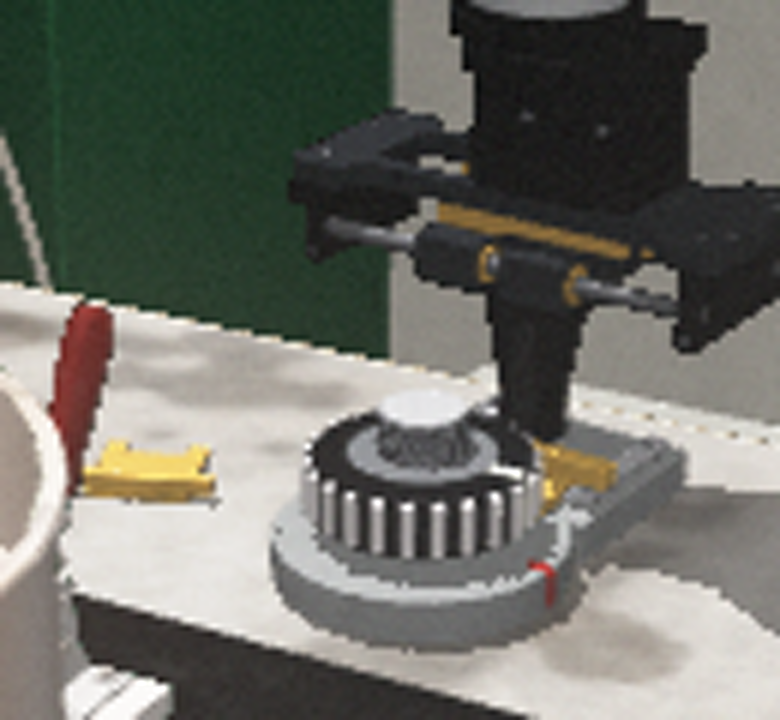

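View pics/w14.png

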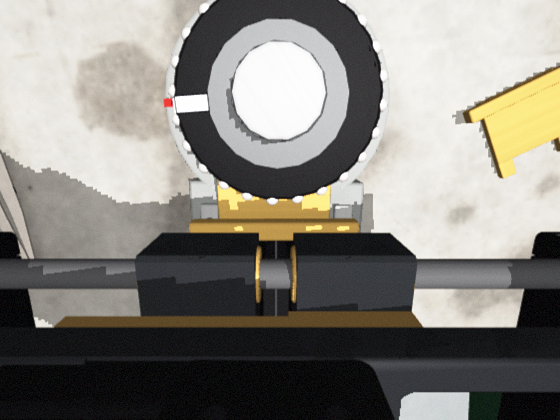

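```bash

python3 -m handwheel '[[0,0.002,0,0,0],[0,0.004,0,0,0],[0,0.004,0,0,0]]';  python3 -m handwheel '[[0,-0.008,0,0,0],[0,-0.02,0,0,0],[0,-0.04,0,0,0],[0,-0.06,0,0,0],[0,-0.06,0,-0.05,0],[0,-0.06,0,-0.1,0],[0,-0.06,-0.05,-0.15,0],[0,-0.06,-0.1,-0.2,0],[0,-0.06,-0.1,-0.2,0]]'; python3 - <<'E'
from h import *
crop(read_camera('scene'),240,370,130,250,6,'pics/s15.png')
crop(read_camera('top'),255,395,120,245,5,'pics/t15.png')
cv2.imwrite('pics/w15.png',read_camera('wrist'))
E
```

```text
time_s: 22.55
tool_pos: [0.5224, -0.3044, 0.0267]
tool_rot: [179.8, 0.6, 83.5]
force: [1.6, -16.0, -0.9]
grip_width: 0.0001
time_s: 23.45
tool_pos: [0.4149, -0.3453, 0.2264]
tool_rot: [-179.9, -0.1, 83.7]
force: [0.7, 0.8, 1.1]
grip_width: 0.0005
```

View pics/s15.png

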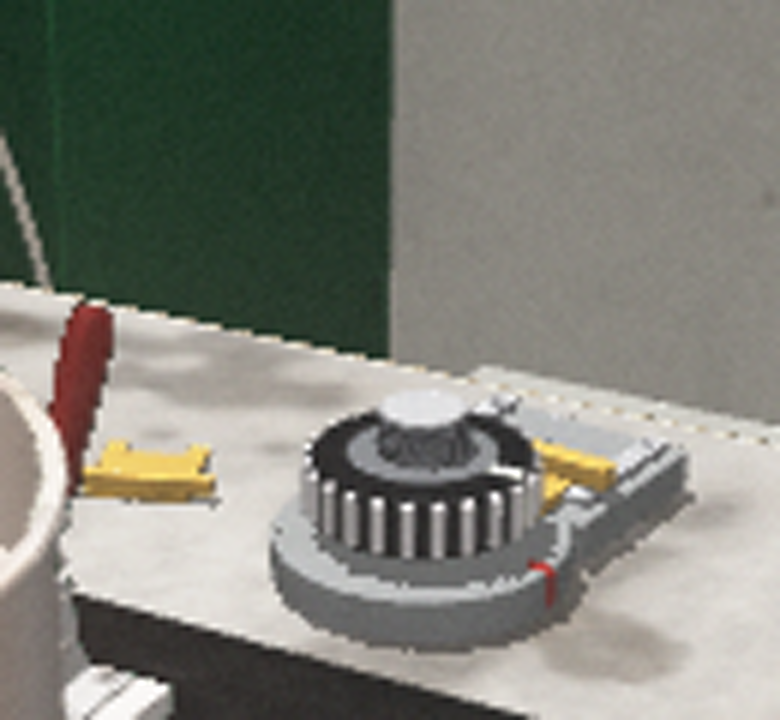

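View pics/t15.png

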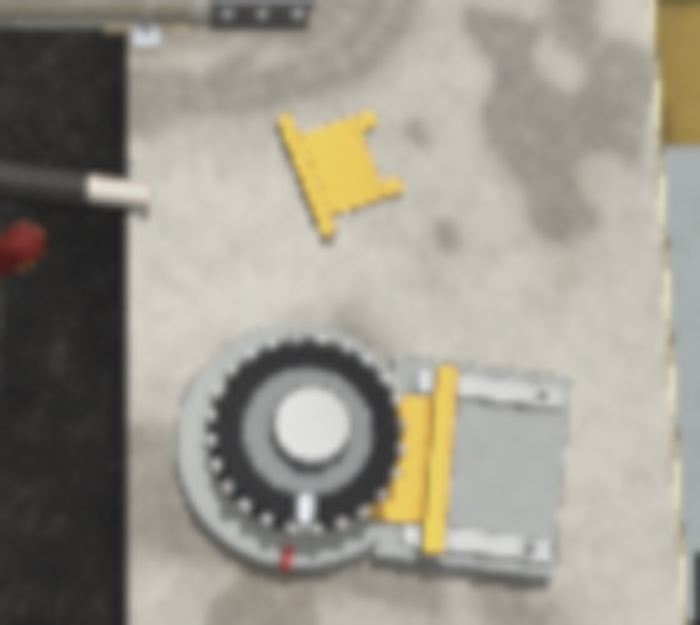

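View pics/w15.png

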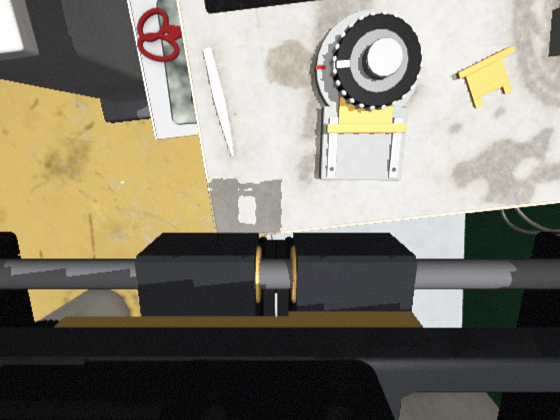

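```bash
python3 - <<'E'
from h import *
F=np.array([[np.cos(Y),np.sin(Y)],[-np.sin(Y),np.cos(Y)]])
f=lambda u,v,z:F@(ray('top',255+u/5,120+v/5,z)[:2]-S)
print(f(458,368,.033),f(444,553,.033)); print(markdeg('top',255+305/5,120+508/5,720))
o=get_obs();print(o['joint_velocities'].round(2),o['force'],o['time_s'])
E
```

```text
[ 0.04235104 -0.06833124] [-0.04405212 -0.06941208]
(np.float64(4.5), np.float64(0.0341))
[ 0.11  4.8  -3.05  0.77 -2.33 -1.49  0.28] [ 1.25709197  0.42686982 -0.12363686] 23.6
```

Heel is at fixture y ≈ -69 mm and the ring is at 720° plus 1–5°. I'll let the arm settle, then hand in.

```bash
python3 -m handwheel '[[0,0,0,0,0],[0,0,0,0,0],[0,0,0,0,0],[0,0,0,0,0],[0,0,0,0,0]]'; python3 -c "
from cell import *
print(sign_off())"
```

```text
time_s: 24.1
tool_pos: [0.4167, -0.3459, 0.2249]
tool_rot: [-179.9, 0.0, 83.7]
force: [-0.3, 0.0, -0.0]
grip_width: 0.0003
the job is handed in; nothing more can be done
None
```

I loosened the ring by two full turns with the closed fingertips rolling round its rim. I then pushed the larger brass plate home by its heel, withdrew the hand and handed the job in at 24.1 s. No verdict was reported.

- **Ring:** I counted the turns by following the white mark in the scene and wrist pictures. I did not take a picture of its first pass over the red line: it was at about 345° and then near 460°, where it was hidden behind the stud. The last readings put it at 720° plus 1 to 5°; one scene reading gave 1° short. The tolerance is 34°.
- **Plate:** the heel measured 68 to 69.5 mm from the stud's axis, against 69 mm when home. It did not move further under a 16 N push. In the pictures it lies flat and square between the rails.
- **Hand and other parts:** the hand was clear, with about 0 N on the tool at the end. It never went near the other bench parts. I did not measure their positions again at the end.

No check failed; the only disagreement was the few degrees between the ring readings.

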